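Rack the eyepieces and crack the dry box's lid

TASK

Put the two loose microscope eyepieces one by one into the rack, each upright and fully home in the end bore that fits its tube, and let go of them. Then pull the dry box's stuck lid free by its handle and keep holding it slightly open, its front edge about 25 mm up (never more than 45 mm, so do not let it jump when the seal gives), steadily for two seconds; the program finishes while still holding the lid there. Leave everything else on the bench where it is.

Things in the scene. Friction and masses are not known exactly. Their poses are not given: they have to be found in the camera images.
- slim_eyepiece: the smaller microscope eyepiece, loose, standing upright: black head 38 mm dia over a steel tube 23 mm dia, its foot tapered to 17 mm over the last 5 mm. Origin at the centre of the tube's foot, z up; tube from 0 to 28 mm, head from 28 to 62 mm (top edge bevelled 3 mm). About 70 g, round, so any yaw grasps it
- wide_eyepiece: the larger eyepiece, loose, standing upright: black head 46 mm dia over a steel tube 30 mm dia, its foot tapered to 24 mm over the last 5 mm. Origin at the centre of the tube's foot, z up; tube 0 to 28 mm, head 28 to 62 mm. About 120 g
- rack: fixed aluminium block 80 (x) x 180 (y) x 40 mm (z) with three blind bores 34 mm deep in a row along its y. Origin at the centre of its underside. It may be turned any way round. An eyepiece fully home rests with its head on the block's top, its foot 12 mm above the table
- rack_hole0 (a point): centre of the mouth (top face, 40 mm up) of the 28 mm bore at one end of the rack (y = -55 mm): for the slim eyepiece. The 20 mm bore in the middle of the rack stays empty
- rack_hole2 (a point): centre of the mouth of the 35 mm bore at the other end (y = +55 mm): for the wide eyepiece
- drybox: fixed grey dry-storage box 160 (x) x 220 (y) x 60 mm (z), with a white lid 8 mm thick on it. Origin at the centre of its underside; its front faces -x, the hinge lies along its far (+x) rim
- lid (a joint): angle of the lid, rad: 0 shut, grows as the front edge rises (the front edge gap is about 160 mm times this); it is stopped at 0.32. The lid weighs about 0.35 kg and falls shut. Its gasket sticks: lifting at the handle takes about 16 N at most, the weight included, within the first 0.05 rad; then the pull fades quickly and past 0.08 rad only the weight is left (about 2 N at the handle, plus the rubbing of the bar as it turns in tight fingers). If let down it sticks again
- lid_handle (a point): middle of the straight steel bar handle on the lid: round bar 12 mm dia, about 100 mm long along the box's y, its centre 35 mm above the lid's top, 30 mm behind the front edge; 29 mm free below the bar. It moves with the lid: 130 mm before the hinge and 43 mm above it when shut
- lid_hinge (a point): middle of the lid's hinge axis, which runs along the box's y (at the lid's underside, above the far rim)
- oil_bottle: bystander, leave alone: amber oil bottle with black cap, 26 dia x 60 tall, standing between the two eyepieces (mm). Origin centre of its underside
- petri_dish: bystander, leave alone: flat glass dish, 90 dia x 16 (mm). Origin centre of its underside
- slide_box: bystander, leave alone: flat blue case for glass slides, 80 x 120 x 32 (mm). Origin centre of its underside
- screwdriver: bystander, leave alone: small screwdriver 150 long, lying near the robot; origin under its middle (mm)
- lens_brush: bystander, leave alone: brush 140 long, lying near the robot; origin under its middle (mm)
- objective: bystander, leave alone: short steel microscope objective with a brass ring, 24 dia x 38 tall, standing alone (mm). Origin centre of its underside
There are look-alikes about, which are no part of the job. What is shaped like the slim_eyepiece but blue or purple is not meant.

How it is judged:
By the outcome, as a careful person would: the job done as asked, in the order asked, and still so for the second after the job is handed in, while the arm keeps its last pose, push and grip.
It also fails if it takes over 72 s, if anything falls off the work surface, if the arm or the gripper's body presses on something with over 40 N, if the wrist force passes 120 N, or if a joint passes its speed limit or range.

ROBOT

A 7-joint arm with a two-finger parallel gripper is mounted at the origin on the work surface. World frame = base frame: x ahead of the robot, y to its left, z up, the work surface at z = 0. Lengths are in mm, angles in degrees, forces in N, time in s.
With the tool pointing down it reaches from about 400 to 875 mm from the base axis. Payload 6.5 kg.
Tool frame: the origin (TCP) lies midway between the tips of the shut fingers; the grasp point (between the pads) lies arm.hold_point_z behind it (arm.hold_point_z is the distance from the TCP to the grasp point, in mm); y points along the fingers, x is the direction in which the jaws open and shut, and the axes are right-handed (so a half turn about y gives the same grasp; the last joint's range is limited). The gripper opens to 85 mm and grips with 20 to 120 N. Pads are 22 mm wide; open, the fingers measure 114 mm over their backs; the gripper's body (76 mm by 85 mm) begins 54 mm behind the grasp point. The pads swing forward as they close: fully open they stand 13 mm farther back than shut.
Start: joints at [61.238, 30.733, -0.252, 88.115, 0.149, 61.152, -4.079], TCP at [274.383, -589.24, 231.29] pointing down, gripper open.
Joint ranges: [-154.64, 154.64], [-21.42, 123.67], [-72.66, 72.17], [13.99, 137.28], [-74.86, 254.86], [10.95, 109.41], [-158.01, 158.01]. Speed limits (degrees/s): [136.94, 136.94, 180, 180, 180, 180, 180].

INTERFACE

Orientations are given as a 3x3 rotation matrix whose columns are the frame's x, y, z axes.
In Python, from cell import readout, eyes, arm, look_for, cut_out, mark_of gives the robot as it stands.
- The arm moves only by the shell command python3 -m pendant 'ROWS' [FORCE]. ROWS is JSON, a list that holds one entry, the list of rows, each a list of 7 numbers: the shift along the tool's x, y, z in m, then the turn, a rotation vector about the tool's x, y, z in units of 5 degrees (1.0 is 5 degrees), then the finger opening in m, from 0 to 0.0854. A call has 1 to 8 rows; each row shifts and turns the commanded pose from where the row before left it, along the tool's axes as they then stand; what a row does not reach is not made up. A row lasts 1/10 s, in which the tool goes at most 50 mm and 8.59 degrees, less where a joint would pass 70% of its speed; a pose out of reach is approached as far as the arm can. A call is refused whole if a number of a shift passes 0.05 or a number of a turn 1, either way. A call with a gripper value outside its range is refused whole. The fingers move at their own pace and stop on an object; FORCE is the grip in N (left out, the last holds). Time passes only in rows, so rows that do not move let the fingers close. It gives the time, the measured TCP pose, the force and the opening at its end, in the units of the state.
- readout.sense(): the state, without advancing time (a new reading comes with each control period).
- eyes.get_image(name): name is "scene" or "top" or "wrist"; returns the picture (480x640x3 uint8, red, green, blue); there is no depth.
- eyes.camera_model(name): a dict with "fx", "fy", "cx", "cy" (pixels), "rvec" (rotation vector, rad) and "tvec" (3), from world to camera coordinates, as OpenCV has them. Camera axes: x right, y down, z forward; pixel columns grow to the right and rows downward; lengths in mm; the calibration is good to about 2 mm. A picture is of the moment at which its call begins: read the wrist's pose just before it. camera_model takes no time and is no camera call; for the wrist camera it gives the pose at the moment of the call.
- arm.job_done(): hands the job in, once; it reports no verdict.
Trained networks look in the newest picture that a camera, given by its name, has taken for a name from the list of things; names that differ only in an ending like _2 or _b are one class to them, and where a whole thing is asked for, a point or a joint stands for the part that bears it (a point fixed in the world has none). Each returns a list of dicts, best first, with "conf" (0 to 1); they miss things now and then, are a little off and sometimes report something else, mostly with a low value. They report only what shows in the picture. A call takes as long as a camera call. They do not tell look-alikes from the thing itself.
- look_for(camera, thing): "extent" ([left, top, width, height] in pixels, round what is visible of it).
- cut_out(camera, thing): "mask" (480x640 bool, what is visible of it) and "extent" ([left, top, width, height] in pixels, round what is visible of it).
- mark_of(camera, thing): "point" ([column, row] in pixels: a listed point, or the origin of a listed thing).
The state is a dict: "t": time; "joints": joint angles; "qd": joint speeds; "tau": joint torques, N m; "tcp_pos": TCP position; "tcp_rot": TCP orientation; "wrist_force": force on the tool from outside, world axes, zero at the start; "moment": the same for the moment, N m; "opening": opening from 0.0 (shut) to 1.0 (fully open).
Only numpy, scipy, OpenCV 4.12 (cv2) and the standard library are available. Lean on these libraries where they do the work, as an engineer would, in place of code of your own. Each camera call takes 0.05 s, during which the arm holds its last target. There are 200 camera calls.

## Working session

There is one attempt and no reset: what is moved stays moved. The work goes in short steps, Python scripts to look and compute and a shell command to move; the robot and the scene stay as the last step left them, time stands still between calls to the robot, and variables do not carry over. Pictures are saved under pics/ and viewed, about 8 in all and at most 12, crops included, and the job is handed in when it is done.

```bash
ls; mkdir -p pics
cat > h.py <<'E'
import numpy as np, cv2
from cell import readout, eyes, arm, look_for, cut_out, mark_of
def cam(n):
    m=eyes.camera_model(n); R=cv2.Rodrigues(np.array(m["rvec"],float))[0]; t=np.array(m["tvec"],float).ravel()
    K=np.array([[m["fx"],0,m["cx"]],[0,m["fy"],m["cy"]],[0,0,1]]); return K,R,t
def ray(c,px,z):
    K,R,t=c; d=R.T@np.linalg.solve(K,[px[0],px[1],1.]); o=-R.T@t
    return o+d*(z-o[2])/d[2]
def proj(c,P):
    K,R,t=c; q=K@(R@np.array(P,float)+t); return q[:2]/q[2]
def tri(obs):
    A=np.zeros((3,3));b=np.zeros(3)
    for c,px in obs:
        K,R,t=c; d=R.T@np.linalg.solve(K,[px[0],px[1],1.]); d/=np.linalg.norm(d); o=-R.T@t
        M=np.eye(3)-np.outer(d,d); A+=M;b+=M@o
    return np.linalg.solve(A,b)
def snap(n,f=None):
    im=eyes.get_image(n)
    if f: cv2.imwrite("pics/"+f,cv2.cvtColor(im,cv2.COLOR_RGB2BGR))
    return im
E
python3 - <<'E'
from h import *
np.set_printoptions(precision=1,suppress=True)
a=snap("top");b=snap("scene")
cv2.imwrite("pics/a.png",cv2.cvtColor(a,cv2.COLOR_RGB2BGR));cv2.imwrite("pics/b.png",cv2.cvtColor(b,cv2.COLOR_RGB2BGR))
C={n:cam(n) for n in("top","scene")}
for n in C: print(n,-C[n][1].T@C[n][2])
print(arm.hold_point_z, readout.sense())
Z=dict(slim_eyepiece=0,wide_eyepiece=0,rack=0,rack_hole0=40,rack_hole2=40,drybox=0,lid_handle=103,lid_hinge=60,oil_bottle=0,objective=0)
for k,z in Z.items():
    for n in C:
        for r in mark_of(n,k)[:3]: print(k,n,round(r["conf"],2),np.array(r["point"]),ray(C[n],r["point"],z))
E
```

```text
pics
top [ 476.4   -2.8 1121.8]
scene [1165.1 -151.8  833.7]
18.700000000000003 {'t': 0.1, 'joints': array([61.2, 30.8, -0.3, 88.2,  0.2, 61.2, -4.1]), 'qd': array([ 0.1, -0. ,  0. , -0.3,  0.1, -0. , -0. ]), 'tau': array([  0. , -58.5,   1.1, -26. ,   0. ,   0. ,   0. ]), 'tcp_pos': array([ 274.1, -588.7,  230.5]), 'tcp_rot': array([[ 0.4, -0. ,  0.9],
       [-0.9,  0. ,  0.4],
       [-0. , -1. , -0. ]]), 'wrist_force': array([-1.1, -0.4, -0.4]), 'moment': array([ 0., -0., -0.]), 'opening': 1.0059138721301557}
slim_eyepiece top 0.76 [344.5 171.5] [737.1 -46.6   0. ]
slim_eyepiece top 0.75 [362. 191.] [691.5 -88.6   0. ]
slim_eyepiece top 0.68 [328.4 204.8] [656.9 -10.4   0. ]
slim_eyepiece scene 0.97 [346.2 291.6] [615.6  59.1   0. ]
slim_eyepiece scene 0.75 [318.7 316.8] [655.3  -9.2   0. ]
slim_eyepiece scene 0.74 [271.4 295.6] [581.2 -83.6   0. ]
wide_eyepiece top 0.78 [325.7 288.2] [462.5  -8.5   0. ]
wide_eyepiece scene 0.85 [293.7 239.5] [453.8  -4.4   0. ]
rack top 0.94 [208.9 236.2] [576.7 265.7   0. ]
rack top 0.61 [426.4 342.7] [ 343.5 -241.6    0. ]
rack scene 0.67 [431
[... 811 characters left out ...]
3 289.5] [461.1 -11.4 103. ]
lid_handle scene 0.75 [175.9 225.9] [ 440.4 -230.2  103. ]
lid_handle scene 0.64 [136.8 245.6] [ 468.7 -305.9  103. ]
lid_handle scene 0.22 [295.2 238.3] [539.6 -19.1 103. ]
lid_hinge top 0.67 [451.9 228. ] [ 601.8 -284.2   60. ]
lid_hinge scene 0.85 [159. 310.] [ 594.  -287.4   60. ]
oil_bottle top 0.62 [312.5 254.9] [538.7  23.9   0. ]
oil_bottle scene 0.76 [322.1 271. ] [552.9  28.8   0. ]
oil_bottle scene 0.63 [433.7 253.2] [577.4 264.2   0. ]
oil_bottle scene 0.61 [178.  224.7] [ 336.  -236.5    0. ]
objective top 0.69 [241.8 162.3] [753.3 195.9   0. ]
objective top 0.23 [208.5 234.6] [580.4 266.8   0. ]
objective scene 0.63 [437.1 335.1] [757.4 187.3  -0. ]
```

View pics/a.png

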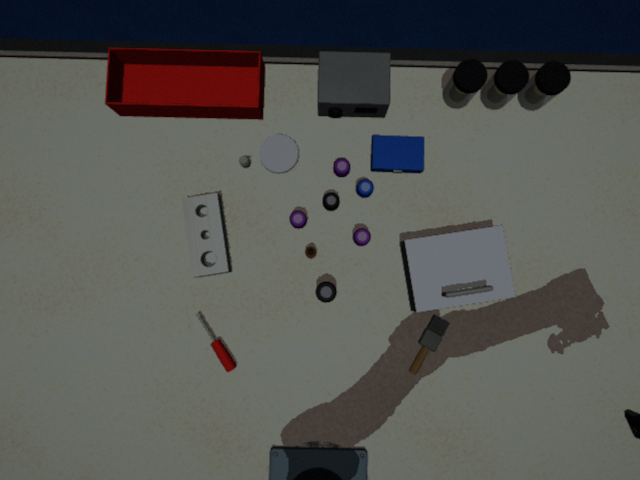

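View pics/b.png

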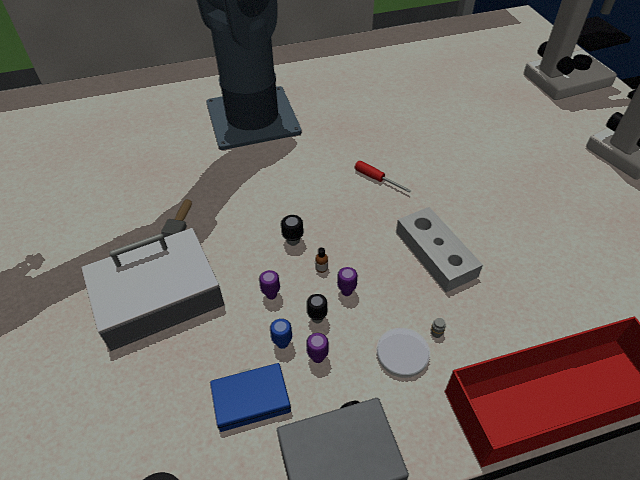

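Top picture: black slim head is at (331,201), wide at (326,291), big bore at (209,258), small bore at (202,211). The handle is at (468,292). Blue and purple look-alikes surround the slim one. Next: a planner helper, then move above the slim eyepiece for a close look.

```bash
cat >> h.py <<'E'
def plan(target,yaw=None):
    """total turn about tool y (units of 5deg), then shift in tool axes (mm) after that turn"""
    s=readout.sense(); R=np.array(s["tcp_rot"]); p=np.array(s["tcp_pos"])
    cur=np.degrees(np.arctan2(R[1,0],R[0,0])); yaw=cur if yaw is None else yaw
    d=(yaw-cur+90)%180-90
    # desired: x axis at yaw, y straight down
    a=np.radians(cur+d); x=np.array([np.cos(a),np.sin(a),0]); y=np.array([0,0,-1.]); Rd=np.c_[x,y,np.cross(x,y)]
    rv=np.degrees(cv2.Rodrigues(R.T@Rd)[0].ravel())/5
    print("t %.1f tcp"%s["t"],p.round(1),"yaw %.1f"%cur,"j7 %.0f"%s["joints"][6],"open %.1f mm"%(s["opening"]*85),"F",np.array(s["wrist_force"]).round(1))
    print(" turn units",rv.round(2)," shift mm",(Rd.T@(np.array(target)-p)).round(1))
E
python3 - <<'E'
from h import *
np.set_printoptions(precision=3,suppress=True)
s=readout.sense();K,R,t=cam("wrist");Rt=np.array(s["tcp_rot"])
print("cam in tool",Rt.T@(-R.T@t-s["tcp_pos"]),"cam z in tool",Rt.T@R[2],"fx",K[0,0])
plan([656,-10,230],40); plan([600,-10,230],-140)
# head tops from masks, both cams
for k in("slim_eyepiece","wide_eyepiece","lid_handle"):
  for n in("top","scene"):
    snap(n); c=cam(n)
    for r in cut_out(n,k)[:6]:
        m=r["mask"]; 
        if k=="lid_handle":
            (cx,cy),(w,h),a=cv2.minAreaRect(np.argwhere(m)[:,::-1].astype(np.float32)); print(k,n,r["conf"],r["extent"],m.sum(),(cx,cy),w,h,a)
        else:
            im=eyes.get_image(n); print(k,n,round(r["conf"],2),r["extent"],np.median(im[m],0))
E
```

```text
cam in tool [  -0.171 -141.847   72.918] cam z in tool [ 0.001  0.958 -0.287] fx 335.6774677622165
t 1.1 tcp [ 274.4 -589.2  231.3] yaw -65.0 j7 -4 open 84.7 mm F [-0.3  0.5 -0.3]
 turn units [ 0.   14.99 -0.  ]  shift mm [-664.7    1.3 -198.4]
t 1.1 tcp [ 274.4 -589.2  231.3] yaw -65.0 j7 -4 open 84.7 mm F [-0.3  0.5 -0.3]
 turn units [ 0.   14.99 -0.  ]  shift mm [-621.8    1.3 -234.4]
slim_eyepiece top 0.83 [351.5, 229.6, 18.1, 17.2] [62. 32. 80.]
slim_eyepiece top 0.71 [323.7, 194.0, 16.7, 17.8] [16. 16. 17.]
slim_eyepiece top 0.7 [336.4, 159.2, 11.6, 18.7] [56. 24. 71.]
slim_eyepiece top 0.52 [353.9, 181.2, 20.3, 15.7] [18.  38.5 96. ]
slim_eyepiece top 0.52 [291.8, 210.2, 12.0, 15.7] [61.  27.5 79. ]
slim_eyepiece scene 0.98 [258.3, 268.9, 20.6, 29.1] [63. 30. 70.]
slim_eyepiece scene 0.8 [335.1, 266.4, 21.1, 31.2] [40.  20.  50.5]
slim_eyepiece scene 0.79 [270.1, 321.9, 22.3, 25.2] [22. 41. 79.]
slim_eyepiece scene 0.63 [307.4, 292.3, 16.6, 32.8] [15. 15. 15.]
slim_eyepiece scene 0.57 [305.4, 329.9, 24.1, 34.3] [71.5 39.5 79.5]
wide_eyepiece top 0.53 [317.3, 280.9, 19.1, 21.7] [25. 25. 24.]
wide_eyepiece scene 0.92 [282.3, 212.7, 23.8, 33.7] [14. 14. 15.]
lid_handle top 0.74 [407.4, 227.6, 111.6, 87.0] 7358 (458.9530029296875, 267.69696044921875) 73.70413970947266 101.6456069946289 81.17961883544922
lid_handle scene 0.92 [79.3, 228.6, 140.7, 106.7] 8526 (145.46783447265625, 275.8458557128906) 72.4374771118164 130.3253173828125 68.74949645996094
```

```bash
T='[0,0,0,0,-1,0,0.0854]'; python3 -m pendant '[[[0,0,0,0,-1,0,0.0854],[0,0,0,0,-1,0,0.0854],[0,0,0,0,-1,0,0.0854],[0,0,0,0,-1,0,0.0854],[0,0,0,0,-1,0,0.0854],[0,0,0,0,-1,0,0.0854],[0,0,0,0,-1,0,0.0854]]]'
python3 -m pendant '[[[0,0,0,0,-1,0,0.0854],[0,0,0,0,-1,0,0.0854],[0,0,0,0,-1,0,0.0854],[0,0,0,0,-1,0,0.0854],[0,0,0,0,-1,0,0.0854],[0,0,0,0,-1,0,0.0854],[0,0,0,0,-1,0,0.0854],[0,0,0,0,-0.8,0,0.0854]]]'
python3 - <<'E'
from h import *
plan([656,-10,175],9)
E
```

```text
t: 3.0
tcp_pos: [274.4, -589.2, 231.3]
tcp_rot: [[0.868, -0.0, 0.497], [-0.497, -0.0, 0.868], [-0.0, -1.0, -0.0]]
wrist_force: [0.2, -0.0, -0.2]
opening: 0.999
t: 3.8
tcp_pos: [274.3, -589.3, 231.3]
tcp_rot: [[0.987, -0.0, -0.159], [0.159, -0.0, 0.987], [-0.0, -1.0, -0.0]]
wrist_force: [-0.2, 0.7, 0.1]
opening: 1.005
t 3.8 tcp [ 274.3 -589.3  231.3] yaw 9.2 j7 63 open 85.4 mm F [-0.2  0.7  0.1]
 turn units [ 0.    0.03 -0.  ]  shift mm [467.6  56.3 512.5]
```

```bash
python3 -m pendant '[[[0.029,0,0.032,0,0,0,0.0854],[0.029,0,0.032,0,0,0,0.0854],[0.029,0,0.032,0,0,0,0.0854],[0.029,0,0.032,0,0,0,0.0854],[0.029,0,0.032,0,0,0,0.0854],[0.029,0,0.032,0,0,0,0.0854],[0.029,0,0.032,0,0,0,0.0854],[0.029,0,0.032,0,0,0,0.0854]]]' | head -2
python3 -m pendant '[[[0.029,0.007,0.032,0,0,0,0.0854],[0.029,0.007,0.032,0,0,0,0.0854],[0.029,0.007,0.032,0,0,0,0.0854],[0.029,0.007,0.032,0,0,0,0.0854],[0.029,0.007,0.032,0,0,0,0.0854],[0.029,0.007,0.032,0,0,0,0.0854],[0.029,0.007,0.032,0,0,0,0.0854],[0.029,0.007,0.032,0,0,0,0.0854]]]'
cat > look.py <<'E'
import sys
from h import *
np.set_printoptions(precision=1,suppress=True)
f=sys.argv[1]; snap("wrist",f); c=cam("wrist")
for a in sys.argv[2:]:
    k,z=a.split(":");z=float(z)
    for r in cut_out("wrist",k)[:4]:
        m=r["mask"]; u=np.argwhere(m)[:,::-1].mean(0); print(k,"cut",round(r["conf"],2),np.array(r["extent"]),"centroid",u,ray(c,u,z))
    for r in mark_of("wrist",k)[:4]: print(k,"mark",round(r["conf"],2),np.array(r["point"]),"z0",ray(c,r["point"],0),"z40",ray(c,r["point"],40))
plan([0,0,0])
E
python3 look.py w1.png slim_eyepiece:45
```

```text
t: 4.6
tcp_pos: [464.4, -298.8, 231.5]
t: 5.4
tcp_pos: [653.7, -9.8, 175.0]
tcp_rot: [[0.988, 0.0, -0.156], [0.156, -0.0, 0.988], [0.0, -1.0, -0.0]]
wrist_force: [-0.5, 0.2, -0.2]
opening: 0.997
slim_eyepiece cut 0.95 [300.5 209.5  48.8  51. ] centroid [321.7 234.1] [661.8  -4.2  45. ]
slim_eyepiece cut 0.72 [203.1 267.6  44.8  55.9] centroid [226.6 291. ] [587.5 -69.4  45. ]
slim_eyepiece cut 0.67 [319.4 285.1  47.4  57.7] centroid [342.8 316.5] [693.7 -77.7  45. ]
slim_eyepiece cut 0.64 [256.7 111.3  51.3  54. ] centroid [281.5 136.4] [617.8  68.4  45. ]
slim_eyepiece mark 0.95 [392.4 254.8] z0 [738.  -26.4   0. ] z40 [726.1 -14.1  40. ]
slim_eyepiece mark 0.82 [235.1 275.1] z0 [585.2 -73.7   0. ] z40 [592.6 -55.4  40. ]
slim_eyepiece mark 0.71 [287.  137.6] z0 [618.5  67.7   0. ] z40 [621.7  68.1  40. ]
slim_eyepiece mark 0.64 [337.6 291.5] z0 [691.3 -74.7   0. ] z40 [685.2 -56.3  40. ]
t 5.5 tcp [653.4  -6.7 174.7] yaw 9.3 j7 -7 open 84.8 mm F [ 0.2 -1.5  0.2]
 turn units [-0.  0.  0.]  shift mm [-643.8  174.7  112.1]
```

View pics/w1.png

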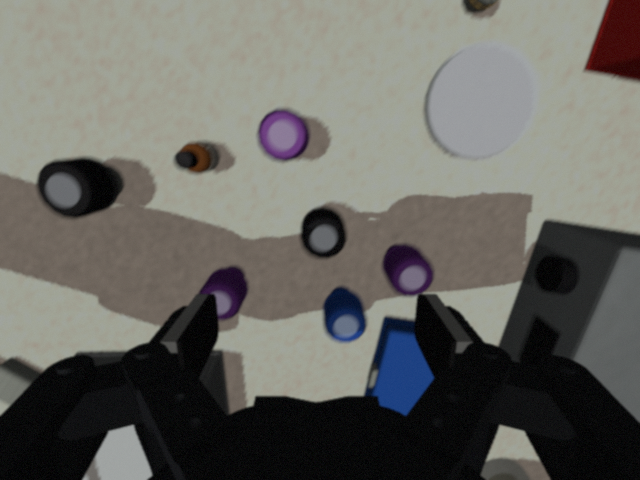

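The slim top disc is at (323,240), with purple heads at (222,301) and (413,275) and blue at (345,325). The wide disc is at (63,190), far left.

Run:
```python
from h import *
np.set_printoptions(precision=1,suppress=True)
c=cam("wrist")
print("slim",ray(c,(323,240),62),"wide",ray(c,(63,190),62))
for n,s,w in(("top",(331.5,201.5),(326,291.5)),("scene",(317,300),(292,222))):
    c=cam(n); print(n,ray(c,s,62),ray(c,w,62))
im=eyes.get_image("wrist"); g=cv2.cvtColor(im,cv2.COLOR_RGB2GRAY)
for x0,y0 in((300,218),):
    p=g[y0:y0+46,x0:x0+48]; m=(p>70)&(p<150); print(m.sum())
    n,l,st,ce=cv2.connectedComponentsWithStats(m.astype(np.uint8)); print(st,ce+[x0,y0])
plan([660,-8,62],9)
```

```text
slim [659.6 -11.4  62. ] wide [457.9  -4.   62. ]
top [654.5 -16.7  62. ] [456.1  -9.   62. ]
scene [658.3 -12.5  62. ] [460.   -6.5  62. ]
913
[[   0    0   45   46 1295]
 [   0    0    8   12   24]
 [  30    0   18   46  318]
 [   8   15   27   25  510]
 [   0   34   13   12   61]] [[321.  237.9]
 [302.6 222.4]
 [343.2 241.9]
 [321.1 244.6]
 [303.4 259.9]]
t 5.6 tcp [652.9  -9.9 174.8] yaw 9.1 j7 -7 open 85.1 mm F [-0.2 -1.1 -0.1]
 turn units [-0.  0. -0.]  shift mm [  7.3 112.8   0.7]
```

```bash
python3 -m pendant '[[[0.0046,0.024,-0.0034,0,0,0,0.0854],[0,0.03,0,0,0,0,0.0854],[0,0.03,0,0,0,0,0.0854],[0,0.03,0,0,0,0,0.0854],[0,0.03,0,0,0,0,0.0854],[0,0,0,0,0,0,0.0854],[0,0,0,0,0,0,0.03]]]' 40
python3 -m pendant '[[[0,0,0,0,0,0,0.03],[0,0,0,0,0,0,0.03],[0,0,0,0,0,0,0.03],[0,0,0,0,0,0,0.03],[0,0,0,0,0,0,0.03],[0,0,0,0,0,0,0.03]]]' 40
python3 - <<'E'
from h import *
snap("wrist","w2.png"); plan([632,271,115],9)
E
```

```text
t: 6.3
tcp_pos: [657.8, -15.3, 31.8]
tcp_rot: [[0.988, -0.0, -0.154], [0.154, -0.001, 0.988], [-0.001, -1.0, -0.001]]
wrist_force: [1.0, -0.0, 1.4]
opening: 0.854
t: 6.9
tcp_pos: [659.1, -14.0, 33.3]
tcp_rot: [[0.988, 0.002, -0.156], [0.156, -0.001, 0.988], [0.002, -1.0, -0.001]]
wrist_force: [-0.2, -0.7, 6.5]
opening: 0.432
t 7.0 tcp [659.1 -14.   33.3] yaw 9.0 j7 -10 open 36.7 mm F [-1.2 -0.6  6.3]
 turn units [ 0.01 -0.01  0.03]  shift mm [ 17.8 -81.7 285.7]
```

View pics/w2.png

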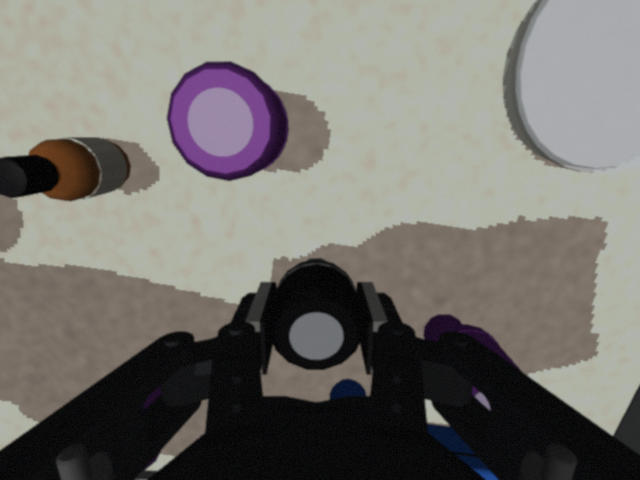

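Slim is held between the pads with the opening at 37 mm; its top disc is at (317,337).

```bash
python3 - <<'E'
from h import *
s=readout.sense();P=ray(cam("wrist"),(317,337),62);print(P,np.array(s["tcp_rot"]).T@(P-s["tcp_pos"]))
E
python3 -m pendant '[[[0,-0.02,0,0,0,0,0.03],[0,-0.031,0,0,0,0,0.03],[0,-0.031,0,0,0,0,0.03],[0.003,0,0.038,0,0,0,0.03],[0.003,0,0.041,0,0,0,0.03],[0.003,0,0.041,0,0,0,0.03],[0.003,0,0.041,0,0,0,0.03],[0.003,0,0.041,0,0,0,0.03]]]' 60
python3 -m pendant '[[[0.003,0,0.03,0,0,0,0.03],[0,0,0,0,0,0,0.03]]]'
python3 - <<'E'
from h import *
snap("wrist","w3.png"); plan([632,271,115],9)
c=cam("wrist")
for k in("rack_hole0","rack_hole2"):
    for r in mark_of("wrist",k): print(k,r["conf"],r["point"],ray(c,r["point"],40))
E
```

```text
[659.4053569  -15.24207404  62.        ] [  0.20177457 -28.67375176  -1.32395689]
t: 7.75
tcp_pos: [641.2, 189.7, 114.3]
tcp_rot: [[0.988, 0.001, -0.156], [0.156, 0.0, 0.988], [0.001, -1.0, -0.0]]
wrist_force: [0.8, -0.3, -0.5]
opening: 0.422
t: 7.95
tcp_pos: [637.7, 226.1, 114.6]
tcp_rot: [[0.986, 0.0, -0.164], [0.164, 0.005, 0.986], [0.001, -1.0, 0.005]]
wrist_force: [-0.2, 0.3, -1.2]
opening: 0.425
t 8.0 tcp [638.7 222.1 114.2] yaw 9.3 j7 -28 open 36.0 mm F [-0.5 -1.  -1.5]
 turn units [-0.02  0.05  0.01]  shift mm [ 1.1 -0.8 49.3]
rack_hole0 0.95 [147.3, 174.3] [524.52511802 254.11733941  40.        ]
rack_hole0 0.57 [318.8, 176.9] [632.53735048 269.97588516  40.        ]
rack_hole2 0.95 [147.3, 174.3] [524.52511802 254.11733941  40.        ]
rack_hole2 0.57 [318.8, 176.9] [632.53735048 269.97588516  40.        ]
```

View pics/w3.png

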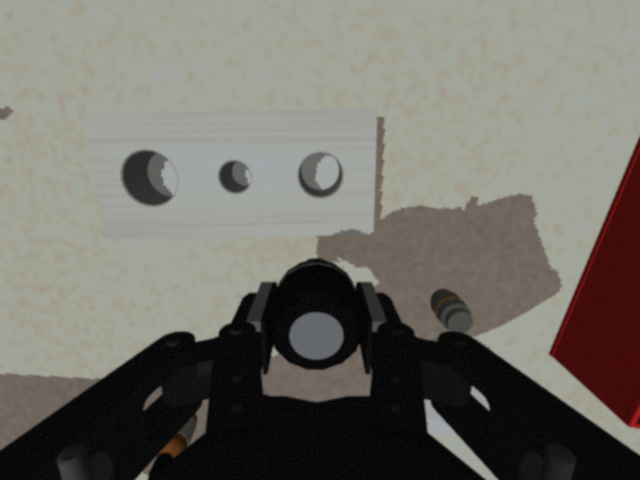

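Mouths: the small end bore is at (320,174), the big one at (149,178), and the middle one stays empty. The eyepiece is still held straight.

Run:
```python
from h import *
c=cam("wrist");im=eyes.get_image("wrist");g=cv2.cvtColor(im,cv2.COLOR_RGB2GRAY)
a=ray(c,(320.5,174.5),40);b=ray(c,(149.5,178),40);print(a,b,np.linalg.norm(a-b))
for e in((299,174.5),(343,174.5),(320.5,152),(320.5,197)): print(ray(c,e,40))
s=readout.sense();Rt=np.array(s["tcp_rot"])
plan(a+Rt[:,2]*1.3+[0,0,75],9)
```

```text
[634.83351269 266.61085423  40.        ] [527.64793921 247.58149061  40.        ] 108.86167296766324
[621.35170543 264.49790937  40.        ]
[648.94284661 268.82214861  40.        ]
[632.63463502 280.29696568  40.        ]
[637.11811288 252.39119421  40.        ]
t 8.2 tcp [640.1 216.3 113.5] yaw 8.9 j7 -28 open 35.9 mm F [ 0.3 -0.8 -1.3]
 turn units [ 0.02 -0.02  0.  ]  shift mm [ 2.7 -1.5 51.9]
```

The arm was still settling during that picture, so I'll remeasure at rest.

```bash
cat > holes.py <<'E'
from h import *
np.set_printoptions(precision=1,suppress=True)
def holes(n):
    im=eyes.get_image(n);c=cam(n);out=[]
    g=cv2.cvtColor(im,cv2.COLOR_RGB2GRAY)
    for r in mark_of(n,"rack_hole0")[:2]+mark_of(n,"rack_hole2")[:2]:
        u=np.array(r["point"]);print(n,round(r["conf"],2),u,ray(c,u,40))
    h=cv2.HoughCircles(cv2.medianBlur(g,3)[80:330],cv2.HOUGH_GRADIENT,1.5,40,param1=80,param2=30,minRadius=12,maxRadius=35)
    if h is not None:
        for x,y,rr in h[0][:8]:
            P=ray(c,(x,y+80),40); print("  hough",(x,y+80),rr,P,"dia",2*np.linalg.norm(ray(c,(x+rr,y+80),40)-P))
holes("wrist");plan([634,268,115],9)
E
python3 -m pendant '[[[0,0,0,0,0,0,0.03],[0,0,0,0,0,0,0.03]]]' | head -2
python3 holes.py
```

```text
t: 8.35
tcp_pos: [640.0, 216.7, 113.4]
wrist 0.94 [318.3 161.8] [632.2 274.1  40. ]
wrist 0.63 [138.9 164.7] [521. 255.  40.]
wrist 0.94 [318.3 161.8] [632.2 274.1  40. ]
wrist 0.63 [138.9 164.7] [521. 255.  40.]
  hough (np.float32(318.75), np.float32(157.25)) 18.0 [632.  276.9  40. ] dia 22.491319122905754
  hough (np.float32(146.25), np.float32(163.25)) 27.599998 [525.6 256.6  40. ] dia 34.66567744990127
  hough (np.float32(230.25), np.float32(160.25)) 16.65 [577.6 266.6  40. ] dia 20.85840906382704
  hough (np.float32(459.75), np.float32(307.25)) 13.5 [747.8 189.3  40. ] dia 19.282161460333505
t 8.5 tcp [639.7 217.6 113.3] yaw 8.9 j7 -28 open 36.1 mm F [-0.1 -0.6 -0.8]
 turn units [ 0. -0. -0.]  shift mm [ 2.3 -1.7 50.7]
```

```bash
python3 -m pendant '[[[0,0.005,0.017,0,0,0,0.03],[0,0.005,0.017,0,0,0,0.03],[0,0,0,0,0,0,0.03],[0,0,0,0,0,0,0.03],[0,0,0,0,0,0,0.03],[0,0,0,0,0,0,0.03]]]' | head -2
sed -i 's/im=eyes.get_image(n);c=cam(n);out=\[\]/c=cam(n);im=snap(n,"w4.png")/' holes.py; python3 holes.py
```

```text
t: 9.1
tcp_pos: [634.7, 250.9, 103.4]
wrist 0.82 [143.7 221.4] [524.  255.4  40. ]
wrist 0.82 [143.7 221.4] [524.  255.4  40. ]
  hough (np.float32(318.75), np.float32(214.25)) 23.1 [632.1 277.   40. ] dia 28.901649888511415
  hough (np.float32(140.25), np.float32(215.75)) 23.85 [521.8 258.8  40. ] dia 29.876658887386835
  hough (np.float32(230.25), np.float32(217.25)) 14.7 [577.6 266.5  40. ] dia 18.439654985249927
  hough (np.float32(317.25), np.float32(286.25)) 29.099998 [638.8 228.2  40. ] dia 38.86573920159286
t 9.2 tcp [634.5 251.2 103.4] yaw 8.9 j7 -31 open 35.6 mm F [ 0.1  0.4 -0.7]
 turn units [ 0. -0.  0.]  shift mm [  2.1 -11.6  16.7]
```

View pics/w4.png

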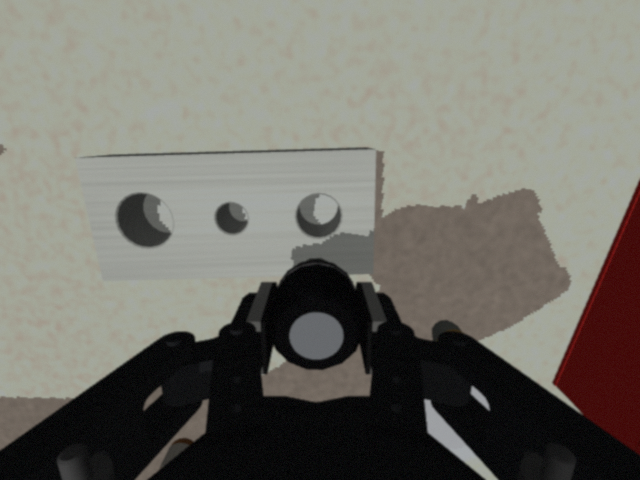

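```bash
python3 -m pendant '[[[0.0007,0,0.0122,0,0,0,0.03],[0.0006,0,0.0122,0,0,0,0.03],[0,0.008,0,0,0,0,0.03],[0,0.008,0,0,0,0,0.03],[0,0.008,0,0,0,0,0.03],[0,0.003,0,0,0,0,0.03],[0,0.003,0,0,0,0,0.03],[0,0.003,0,0,0,0,0.03]]]'
python3 - <<'E'
from h import *
plan([632,275.5,45],9)
E
```

```text
t: 10.05
tcp_pos: [631.9, 275.8, 70.1]
tcp_rot: [[0.988, 0.0, -0.156], [0.156, -0.0, 0.988], [0.0, -1.0, -0.0]]
wrist_force: [0.6, -0.7, -1.5]
opening: 0.425
t 10.1 tcp [631.9 275.8  70.1] yaw 8.9 j7 -33 open 36.1 mm F [ 0.6 -0.7 -1.5]
 turn units [ 0.   -0.01  0.  ]  shift mm [ 0.  25.1 -0.3]
```

```bash
python3 -m pendant '[[[0,0.004,0,0,0,0,0.03],[0,0.004,0,0,0,0,0.03],[0,0.004,0,0,0,0,0.03],[0,0,0,0,0,0,0.03]]]'
python3 - <<'E'
from h import *
snap("wrist","w5.png"); plan([632,275.5,45],9)
E
```

```text
t: 10.45
tcp_pos: [631.3, 275.8, 57.5]
tcp_rot: [[0.988, -0.001, -0.156], [0.156, -0.001, 0.988], [-0.001, -1.0, -0.0]]
wrist_force: [-0.5, -0.3, -1.4]
opening: 0.421
t 10.5 tcp [631.5 275.9  57.9] yaw 9.0 j7 -33 open 36.2 mm F [ 0.2 -0.5 -0.4]
 turn units [ 0.   -0.01 -0.01]  shift mm [ 0.4 12.9 -0.5]
```

View pics/w5.png

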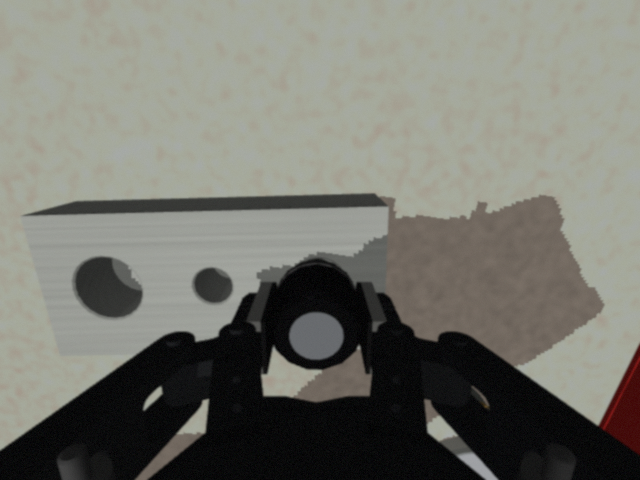

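The foot is about 15 mm into the bore with no side force. I'll continue down to contact and release.

```bash
python3 -m pendant '[[[0,0.004,0,0,0,0,0.03],[0,0.004,0,0,0,0,0.03],[0,0.003,0,0,0,0,0.03],[0,0.001,0,0,0,0,0.03],[0,0,0,0,0,0,0.03]]]'
python3 -c "
from h import *
plan([632,275.5,45],9)"
```

```text
t: 11.0
tcp_pos: [631.6, 276.0, 46.0]
tcp_rot: [[0.988, -0.0, -0.156], [0.156, -0.0, 0.988], [-0.0, -1.0, -0.0]]
wrist_force: [0.7, 0.3, -1.0]
opening: 0.417
t 11.0 tcp [631.6 276.   46. ] yaw 9.0 j7 -34 open 35.5 mm F [ 0.7  0.3 -1. ]
 turn units [ 0.   -0.01 -0.01]  shift mm [ 0.4  1.  -0.5]
```

```bash
python3 -m pendant '[[[0,0.001,0,0,0,0,0.03],[0,0.001,0,0,0,0,0.03],[0,0,0,0,0,0,0.03]]]'
python3 -m pendant '[[[0,0,0,0,0,0,0.06],[0,0,0,0,0,0,0.06],[0,0,0,0,0,0,0.06],[0,0,0,0,0,0,0.06],[0,-0.02,0,0,0,0,0.06],[0,-0.03,0,0,0,0,0.07],[0,-0.04,0,0,0,0,0.0854],[0,-0.04,0,0,0,0,0.0854]]]' 40
python3 -c "
from h import *
plan([458,-7,165],9)"
```

```text
t: 11.3
tcp_pos: [631.9, 276.2, 45.5]
tcp_rot: [[0.988, 0.0, -0.156], [0.156, -0.0, 0.988], [0.0, -1.0, -0.0]]
wrist_force: [-2.9, -1.4, 6.2]
opening: 0.423
t: 12.1
tcp_pos: [631.6, 276.2, 177.0]
tcp_rot: [[0.988, 0.0, -0.156], [0.156, 0.0, 0.988], [0.0, -1.0, 0.0]]
wrist_force: [1.1, -0.1, 1.0]
opening: 0.999
t 12.1 tcp [631.6 276.2 177. ] yaw 9.0 j7 -31 open 84.9 mm F [ 1.1 -0.1  1. ]
 turn units [-0.   -0.    0.01]  shift mm [-215.8   12.  -252.5]
```

```bash
python3 -c "
from h import *
snap('wrist','w6.png')"
python3 -m pendant '[[[-0.027,0,-0.0316,0,0,0,0.0854],[-0.027,0,-0.0316,0,0,0,0.0854],[-0.027,0,-0.0316,0,0,0,0.0854],[-0.027,0,-0.0316,0,0,0,0.0854],[-0.027,0.003,-0.0316,0,0,0,0.0854],[-0.027,0.003,-0.0316,0,0,0,0.0854],[-0.027,0.003,-0.0316,0,0,0,0.0854],[-0.027,0.003,-0.0316,0,0,0,0.0854]]]' | head -2
python3 -m pendant '[[[0,0,0,0,0,0,0.0854],[0,0,0,0,0,0,0.0854],[0,0,0,0,0,0,0.0854],[0,0,0,0,0,0,0.0854],[0,0,0,0,0,0,0.0854]]]' | head -2
python3 look.py w7.png wide_eyepiece:45
python3 -c "
import cv2,numpy as np
cv2.imwrite('pics/m1.png',np.hstack([cv2.resize(cv2.imread('pics/w%d.png'%i)[80:,120:600],(400,333)) for i in (6,7)]))"
```

```text
t: 12.95
tcp_pos: [457.3, -8.5, 163.4]
t: 13.45
tcp_pos: [458.3, -6.2, 162.5]
wide_eyepiece cut 0.69 [286.9 201.2  56.7  65.4] centroid [313.8 233.8] [456.5  -8.9  45. ]
wide_eyepiece mark 0.76 [315.2 219.7] z0 [457.5  -8.1   0. ] z40 [456.    1.6  40. ]
t 13.6 tcp [457.9  -6.8 162.2] yaw 9.0 j7 -7 open 85.1 mm F [-0.7 -0.3  0.3]
 turn units [-0. -0. -0.]  shift mm [-451.2  162.2   78.5]
```

View pics/m1.png

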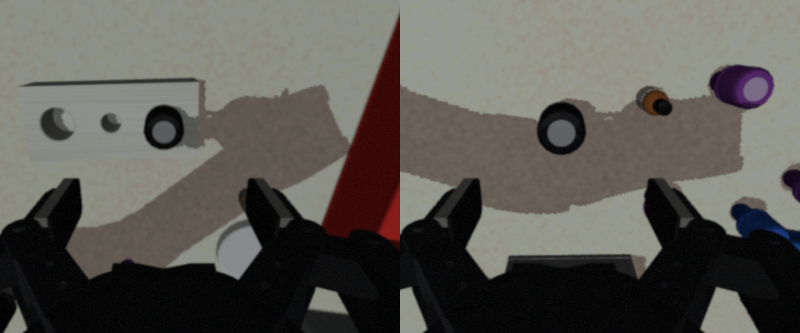

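Left: the slim sits in the small end bore. Right: the wide is ahead, centred under the gripper, with the bottle clear to the right. Grasping the wide one.

```bash
python3 -m pendant '[[[-0.0017,0.02,-0.002,0,0,0,0.0854],[0,0.03,0,0,0,0,0.0854],[0,0.03,0,0,0,0,0.0854],[0,0.03,0,0,0,0,0.0854],[0,0.02,0,0,0,0,0.0854],[0,0,0,0,0,0,0.0854],[0,0,0,0,0,0,0.035]]]' 40
python3 -m pendant '[[[0,0,0,0,0,0,0.035],[0,0,0,0,0,0,0.035],[0,0,0,0,0,0,0.035],[0,0,0,0,0,0,0.035],[0,0,0,0,0,0,0.035],[0,0,0,0,0,0,0.035]]]' 60
python3 - <<'E'
from h import *
s=readout.sense();c=cam("wrist");im=snap("wrist","w8.png")
g=cv2.cvtColor(im,cv2.COLOR_RGB2GRAY)[280:400,250:390]; n,l,st,ce=cv2.connectedComponentsWithStats(((g>70)&(g<200)).astype(np.uint8))
for i in range(1,n):
    if st[i,4]>300:
        u=ce[i]+[250,280]; P=ray(c,u,62); print(st[i],u,P,np.array(s["tcp_rot"]).T@(P-s["tcp_pos"]))
plan([525,256,115],9)
E
```

```text
t: 14.3
tcp_pos: [456.5, -9.3, 32.5]
tcp_rot: [[0.988, -0.0, -0.156], [0.156, 0.0, 0.988], [-0.0, -1.0, 0.0]]
wrist_force: [-0.3, 0.7, 0.3]
opening: 0.859
t: 14.9
tcp_pos: [457.4, -9.6, 33.7]
tcp_rot: [[0.988, 0.002, -0.156], [0.156, -0.0, 0.988], [0.002, -1.0, -0.001]]
wrist_force: [-1.6, 0.6, 10.1]
opening: 0.517
[  34   21   65   58 2974] [316.13449899 329.68392737] [456.90669855  -8.01888496  62.        ] [ -0.1638227  -28.25468513   1.62414536]
[   3   65  127   55 4131] [316.24279835 378.96828855] [460.47594816 -30.46132434  62.        ] [ -0.1343448  -28.23835249 -21.10032367]
t 14.9 tcp [457.4  -9.6  33.8] yaw 9.0 j7 -16 open 44.4 mm F [-2.   0.   9.3]
 turn units [ 0.01 -0.01  0.02]  shift mm [108.4 -81.2 251.8]
```

```bash
python3 -m pendant '[[[0,-0.02,0,0,0,0,0.035],[0,-0.031,0,0,0,0,0.035],[0,-0.03,0,0,0,0,0.035],[0.0154,0,0.0357,0,0,0,0.035],[0.0154,0,0.0357,0,0,0,0.035],[0.0154,0,0.0357,0,0,0,0.035],[0.0154,0,0.0357,0,0,0,0.035],[0.0154,0,0.0357,0,0,0,0.035]]]' 60 | head -2
python3 -m pendant '[[[0.0154,0,0.0357,0,0,0,0.035],[0.0154,0,0.0357,0,0,0,0.035],[0,0,0,0,0,0,0.035],[0,0,0,0,0,0,0.035],[0,0,0,0,0,0,0.035],[0,0,0,0,0,0,0.035],[0,0,0,0,0,0,0.035]]]'
python3 - <<'E'
from h import *
snap("wrist","w9.png"); plan([524.8,253.9,80],9)
E
```

```text
t: 15.75
tcp_pos: [505.1, 180.1, 114.1]
t: 16.45
tcp_pos: [524.1, 252.8, 113.4]
tcp_rot: [[0.988, -0.0, -0.154], [0.154, -0.001, 0.988], [-0.0, -1.0, -0.001]]
wrist_force: [-0.3, 0.1, -1.7]
opening: 0.515
t 16.5 tcp [524.1 253.1 113.4] yaw 8.9 j7 -37 open 44.0 mm F [ 0.2 -0.6 -1.1]
 turn units [ 0.01 -0.02 -0.  ]  shift mm [ 0.9 33.4  0.7]
```

View pics/w9.png

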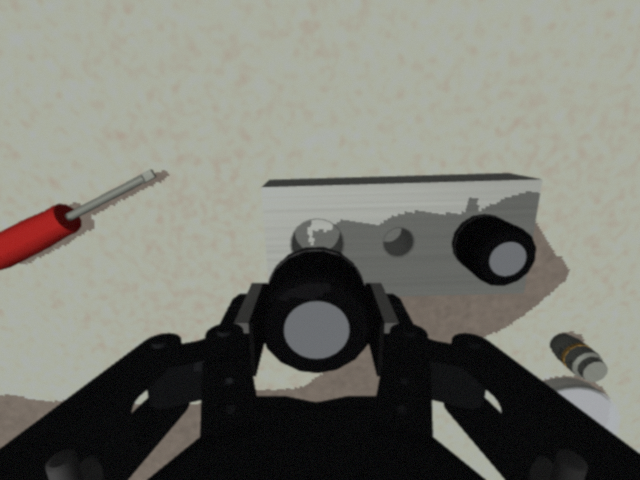

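The big bore shows behind the held wide, from columns 292 to 343 with its far edge at row 217. The seated slim is on the right.

Run:
```python
from h import *
c=cam("wrist"); z=np.array([-.155,.988,0])
for u in((292,240),(343,240),(317.5,217)): print(ray(c,u,40))
print("centre from edge",ray(c,(317.5,217),40)-17.5*z)
plan([524.8,253.9,73.8],9)
```

```text
[506.96023397 256.69424466  40.        ]
[540.79032547 261.96939767  40.        ]
[521.41618897 274.98319468  40.        ]
centre from edge [524.12868897 257.69319468  40.        ]
t 16.5 tcp [524.1 253.1 113.4] yaw 8.9 j7 -37 open 44.0 mm F [ 0.2 -0.6 -1.1]
 turn units [ 0.01 -0.02 -0.  ]  shift mm [ 0.9 39.6  0.7]
```

```bash
python3 -m pendant '[[[0.0007,0.014,0.0018,0,0,0,0.035],[0,0.014,0,0,0,0,0.035],[0,0.008,0,0,0,0,0.035],[0,0.003,0,0,0,0,0.035],[0,0.003,0,0,0,0,0.035],[0,0.003,0,0,0,0,0.035],[0,0,0,0,0,0,0.035]]]'
```

```text
t: 17.2
tcp_pos: [524.3, 256.0, 68.1]
tcp_rot: [[0.988, -0.0, -0.156], [0.156, -0.0, 0.988], [-0.0, -1.0, -0.0]]
wrist_force: [-0.4, 0.1, -0.5]
opening: 0.517
```

```bash
python3 -m pendant '[[[0,0.004,0,0,0,0,0.035],[0,0.004,0,0,0,0,0.035],[0,0.004,0,0,0,0,0.035],[0,0,0,0,0,0,0.035]]]'
```

```text
t: 17.6
tcp_pos: [523.9, 255.7, 55.6]
tcp_rot: [[0.988, -0.001, -0.156], [0.156, -0.001, 0.988], [-0.001, -1.0, -0.0]]
wrist_force: [-0.2, 0.3, -1.5]
opening: 0.517
```

```bash
python3 -m pendant '[[[0,0.004,0,0,0,0,0.035],[0,0.003,0,0,0,0,0.035],[0,0.002,0,0,0,0,0.035],[0,0.001,0,0,0,0,0.035],[0,0.001,0,0,0,0,0.035],[0,0,0,0,0,0,0.035]]]'
```

```text
t: 18.2
tcp_pos: [524.2, 255.9, 45.9]
tcp_rot: [[0.988, -0.0, -0.156], [0.156, -0.001, 0.988], [-0.0, -1.0, -0.001]]
wrist_force: [-2.8, -2.1, 7.3]
opening: 0.519
```

```bash
python3 -m pendant '[[[0,0,0,0,0,0,0.065],[0,0,0,0,0,0,0.065],[0,0,0,0,0,0,0.065],[0,0,0,0,0,0,0.065],[0,-0.02,0,0,0,0,0.065],[0,-0.03,0,0,0,0,0.07],[0,-0.04,0,0,0,0,0.07],[0,-0.04,0,0,0,0,0.07]]]' 40
python3 -c "
from h import *
snap('wrist','w10.png')"
python3 -m pendant '[[[-0.0106,0,-0.039,0,0,0,0.05],[-0.0106,0,-0.039,0,0,0,0.05],[-0.0106,0,-0.039,0,0,0,0.05],[-0.0106,0,-0.039,0,0,0,0.05],[-0.0106,0,-0.039,0,0,0,0.05],[-0.0106,0,-0.039,0,0,0,0.05],[-0.0106,0,-0.039,0,0,0,0.05]]]' | head -2
python3 -m pendant '[[[-0.0106,-0.003,-0.039,0,0,0,0.05],[-0.0106,-0.003,-0.039,0,0,0,0.05],[-0.0106,-0.003,-0.039,0,0,0,0.05],[-0.0106,-0.003,-0.039,0,0,0,0.05],[-0.0106,-0.003,-0.039,0,0,0,0.05],[-0.0106,-0.003,-0.039,0,0,0,0.05],[-0.0106,-0.003,-0.039,0,0,0,0.05]]]' | head -2
python3 -m pendant '[[[0,0,0,0,0,0,0.05],[0,0,0,0,0,0,0.05],[0,0,0,0,0,0,0.05],[0,0,0,0,0,0,0.05],[0,0,0,0,0,0,0.05]]]' | head -2
python3 look.py w11.png lid_handle:103 
python3 -c "
import cv2,numpy as np
cv2.imwrite('pics/m2.png',np.hstack([cv2.resize(cv2.imread('pics/w%d.png'%i),(400,300)) for i in (10,11)]))"
```

```text
t: 19.0
tcp_pos: [523.9, 255.8, 176.3]
tcp_rot: [[0.988, -0.001, -0.156], [0.156, -0.0, 0.988], [-0.001, -1.0, -0.0]]
wrist_force: [-0.5, 0.6, 0.1]
opening: 0.818
t: 19.75
tcp_pos: [493.3, -26.9, 175.3]
t: 20.45
tcp_pos: [462.5, -308.2, 196.3]
t: 20.95
tcp_pos: [463.3, -305.3, 196.3]
lid_handle cut 0.76 [274.8  87.2 218.2 257.7] centroid [377.8 204.1] [ 502.1 -272.3  103. ]
lid_handle mark 0.98 [315.5 242.3] z0 [ 467.8 -339.7    0. ] z40 [ 465.9 -327.1   40. ]
t 21.1 tcp [ 463.1 -306.   196.3] yaw 9.0 j7 29 open 49.9 mm F [0.7 0.1 0.6]
 turn units [ 0. -0.  0.]  shift mm [-409.4  196.3  374.8]
```

View pics/m2.png

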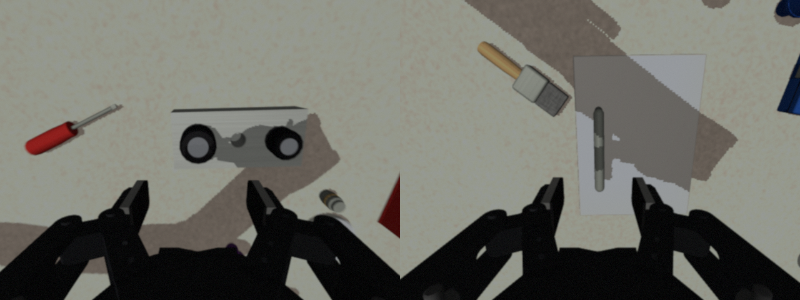

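Left: both eyepieces are seated, the middle bore is empty. Right: the bar runs from about (317,171) to (320,304) in full-size pixels, almost square to the jaws.

Run:
```python
from h import *
np.set_printoptions(precision=1,suppress=True)
c=cam("wrist"); g=cv2.cvtColor(cv2.imread("pics/w11.png"),cv2.COLOR_BGR2GRAY)
sub=g[165:312,296:345]; m=(cv2.medianBlur(sub,3)<105).astype(np.uint8)
n,l,st,ce=cv2.connectedComponentsWithStats(m); i=1+np.argmax(st[1:,4]); print(st[i])
pts=(np.argwhere(l==i)[:,::-1]+[296,165]).astype(np.float32); print(cv2.minAreaRect(pts))
for r in range(175,305,20):
    xs=pts[pts[:,1]==r][:,0]; print(r,xs.min() if len(xs) else None,xs.max() if len(xs) else None)
A=ray(c,(317,171),103);B=ray(c,(320,304),103);C=(A+B)/2;d=A-B;print(A,B,C,np.linalg.norm(d),"box yaw",np.degrees(np.arctan2(d[1],d[0]))-90, "mark",ray(c,(315.5,242.3),103))
plan(np.r_[C[:2],84.5],9)
```

```text
[   0    0   49  141 4114]
((320.0, 235.0), (140.0, 48.0), 90.0)
175 296.0 344.0
195 310.0 344.0
215 310.0 338.0
235 310.0 344.0
255 311.0 338.0
275 312.0 336.0
295 312.0 326.0
[ 455.7 -256.6  103. ] [ 474.1 -357.   103. ] [ 464.9 -306.8  103. ] 102.08873336374319 box yaw 10.340686285721887 mark [ 462.8 -307.8  103. ]
t 21.1 tcp [ 463.1 -306.   196.3] yaw 9.0 j7 29 open 49.9 mm F [0.7 0.1 0.6]
 turn units [0. 0. 0.]  shift mm [  1.7 111.8  -1.1]
```

```bash
python3 -m pendant '[[[0.0015,0.02,-0.001,0,-0.2,0,0.05],[0,0.03,0,0,0,0,0.05],[0,0.03,0,0,0,0,0.05],[0,0.02,0,0,0,0,0.05],[0,0.012,0,0,0,0,0.05],[0,0,0,0,0,0,0.05],[0,0,0,0,0,0,0.05]]]'
python3 -m pendant '[[[0,0,0,0,0,0,0.005],[0,0,0,0,0,0,0.005],[0,0,0,0,0,0,0.005],[0,0,0,0,0,0,0.005],[0,0,0,0,0,0,0.005],[0,0,0,0,0,0,0.005],[0,0,0,0,0,0,0.005],[0,0,0,0,0,0,0.005]]]' 70
python3 -c "
from h import *
snap('wrist','w12.png')"
```

```text
t: 21.8
tcp_pos: [465.1, -307.4, 85.0]
tcp_rot: [[0.985, 0.001, -0.173], [0.173, -0.0, 0.985], [0.001, -1.0, -0.001]]
wrist_force: [0.5, -0.3, 0.6]
opening: 0.585
t: 22.6
tcp_pos: [465.3, -307.6, 85.2]
tcp_rot: [[0.985, 0.001, -0.173], [0.173, -0.001, 0.985], [0.001, -1.0, -0.001]]
wrist_force: [-1.0, 0.4, 5.4]
opening: 0.114
```

View pics/w12.png

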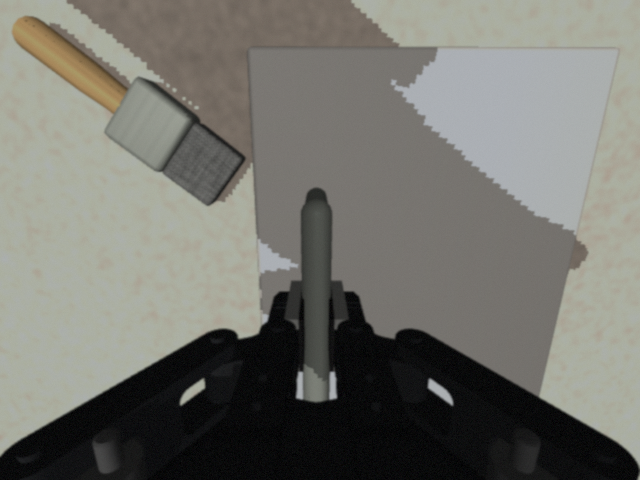

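The bar is held between the pads, near its middle, centred at column 316. I'll lift along the hinge arc in small rows, checking force.

```bash
python3 -m pendant '[[[0.0002,-0.0013,0,0,0,0.11,0.005],[0.0002,-0.0013,0,0,0,0.11,0.005],[0.0002,-0.0013,0,0,0,0.11,0.005],[0,0,0,0,0,0,0.005]]]'
python3 -m pendant '[[[0.0002,-0.0013,0,0,0,0.11,0.005],[0.0002,-0.0013,0,0,0,0.11,0.005],[0,0,0,0,0,0,0.005]]]'
```

```text
t: 23.05
tcp_pos: [465.5, -307.5, 87.6]
tcp_rot: [[0.984, -0.029, -0.173], [0.173, -0.006, 0.985], [-0.029, -1.0, -0.001]]
wrist_force: [3.0, -2.6, -8.3]
opening: 0.109
t: 23.35
tcp_pos: [465.6, -307.6, 89.1]
tcp_rot: [[0.984, -0.048, -0.173], [0.173, -0.009, 0.985], [-0.049, -0.999, -0.0]]
wrist_force: [4.9, -4.8, -17.4]
opening: 0.114
```

```bash
python3 -m pendant '[[[0.0002,-0.0013,0,0,0,0.11,0.005],[0.0002,-0.0013,0,0,0,0.11,0.005],[0,0,0,0,0,0,0.005]]]'
python3 -m pendant '[[[0.0002,-0.0013,0,0,0,0.11,0.005],[0.0002,-0.0013,0,0,0,0.11,0.005],[0,0,0,0,0,0,0.005],[0,0,0,0,0,0,0.005]]]'
```

```text
t: 23.65
tcp_pos: [465.9, -307.5, 90.9]
tcp_rot: [[0.983, -0.067, -0.173], [0.173, -0.012, 0.985], [-0.068, -0.998, 0.0]]
wrist_force: [6.2, -5.7, -20.9]
opening: 0.111
t: 24.05
tcp_pos: [466.8, -307.5, 94.1]
tcp_rot: [[0.981, -0.085, -0.173], [0.172, -0.015, 0.985], [-0.086, -0.996, -0.0]]
wrist_force: [7.3, -4.9, -18.8]
opening: 0.111
```

```bash
python3 -m pendant '[[[0.0002,-0.0013,0,0,0,0.11,0.005],[0.0002,-0.0013,0,0,0,0.11,0.005],[0,0,0,0,0,0,0.005],[0,0,0,0,0,0,0.005]]]'
python3 - <<'E'
from h import *
c=cam("top"); snap("top","t1.png")
snap("scene","s1.png")
im=cv2.imread("pics/s1.png")[200:400,60:300]; cv2.imwrite("pics/s1c.png",cv2.resize(im,None,fx=3,fy=3,interpolation=cv2.INTER_CUBIC))
E
```

```text
t: 24.45
tcp_pos: [467.7, -307.3, 97.0]
tcp_rot: [[0.979, -0.103, -0.173], [0.172, -0.019, 0.985], [-0.105, -0.994, -0.0]]
wrist_force: [5.3, -4.5, -15.1]
opening: 0.11
```

View pics/s1c.png

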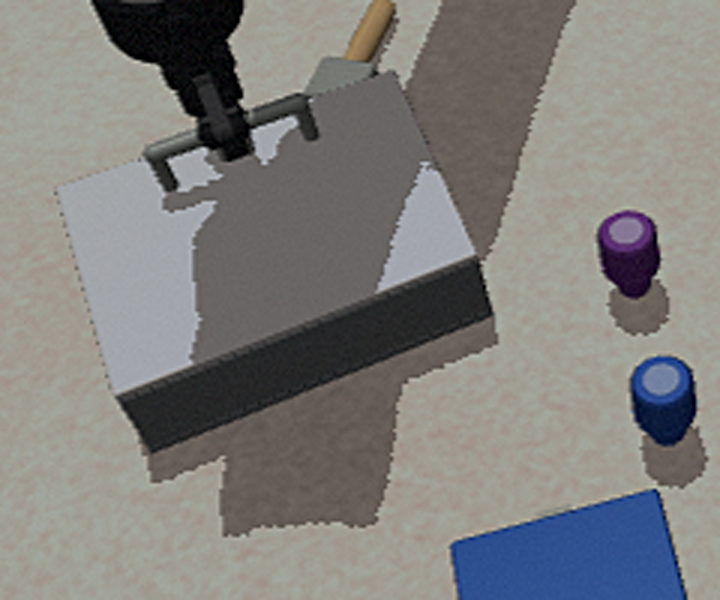

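Picture: the gripper holds the bar, and the lid and bystanders are in place. All 12 views are used, so from here I check numerically. I'll estimate the lid angle from the wrist image, since the lid's edges should hardly move relative to the tool if nothing slipped.

```bash
cat > lid.py <<'E'
from h import *
np.set_printoptions(precision=1,suppress=True)
a=cv2.imread("pics/w12.png"); c=cam("wrist"); im=snap("wrist","wl.png"); b=cv2.imread("pics/wl.png")
s=readout.sense()
def edges(I,r):
    g=cv2.GaussianBlur(cv2.cvtColor(I,cv2.COLOR_BGR2GRAY),(3,3),0).astype(int)[r]; d=np.abs(np.diff(g))
    return 225+np.argmax(d[225:290]),int(d[225:290].max()),560+np.argmax(d[560:638]),int(d[560:638].max())
def bar(I,r):
    g=cv2.GaussianBlur(cv2.cvtColor(I,cv2.COLOR_BGR2GRAY),(3,3),0).astype(int)[r]; d=np.abs(np.diff(g)); return 285+np.argmax(d[285:317]),317+np.argmax(d[317:350])
for r in(60,90,120,150): print(r,"edges then",edges(a,r),"now",edges(b,r))
for r in(215,235,255,270): print(r,"bar then",bar(a,r),"now",bar(b,r))
# predicted lid top corners vs theta
yw=np.radians(10);X=np.array([np.cos(yw),np.sin(yw),0]);Y=np.array([-np.sin(yw),np.cos(yw),0]);Z=np.array([0,0,1.])
H=np.array([465,-307.3,60])+130*X
for th in(0,.03,.06,.09,.12,.15):
    x2=np.cos(th)*X-np.sin(th)*Z; z2=np.sin(th)*X+np.cos(th)*Z
    P=lambda x,y,z:proj(c,H+x*x2+y*Y+z*z2)
    print(th,"far-left,near-left",P(-160,110,8),P(-160,0,8),"right",P(0,110,8),P(0,0,8),"bar",P(-130,0,43),P(-130,50,43))
for k in("lid_handle","lid_hinge"): print(k,[(round(r["conf"],2),np.array(r["point"])) for r in mark_of("wrist",k)[:2]])
# top-camera estimate
print("tcp",s["tcp_pos"],"F",s["wrist_force"],"M",s["moment"])
E
python3 lid.py; python3 -c "
import cv2,numpy as np
a=cv2.imread('pics/w12.png',0).astype(float);b=cv2.imread('pics/wl.png',0).astype(float)
p=np.s_[150:320,290:345]
print(cv2.phaseCorrelate(a[p].copy(),b[p].copy()))"
```

```text
60 edges then (np.int64(248), 6, np.int64(614), 5) now (np.int64(250), 7, np.int64(620), 7)
90 edges then (np.int64(247), 8, np.int64(608), 6) now (np.int64(230), 19, np.int64(613), 6)
120 edges then (np.int64(252), 7, np.int64(601), 6) now (np.int64(251), 21, np.int64(605), 6)
150 edges then (np.int64(236), 16, np.int64(594), 5) now (np.int64(253), 21, np.int64(598), 6)
215 bar then (np.int64(300), np.int64(331)) now (np.int64(300), np.int64(331))
235 bar then (np.int64(300), np.int64(331)) now (np.int64(300), np.int64(331))
255 bar then (np.int64(300), np.int64(331)) now (np.int64(300), np.int64(330))
270 bar then (np.int64(300), np.int64(330)) now (np.int64(300), np.int64(330))
0 far-left,near-left [252.7  52.2] [263.6 271.7] right [627.   42.1] [569.9 284.1] bar [309.  304.2] [308.1 194. ]
0.03 far-left,near-left [250.3  49.7] [261.9 275.1] right [627.7  42. ] [570.4 284.1] bar [310.9 308.6] [310.2 195.6]
0.06 far-left,near-left [248.1  47. ] [260.4 278.7] right [628.3  42. ] [570.9 284.1] bar [313.2 313.1] [312.8 197.4]
0.09 far-left,near-left [246.2  44.1] [259.1 282.4] right [628.9  42. ] [571.4 284.1] bar [316.  317.9] [315.8 199.2]
0.12 far-left,near-left [244.4  41. ] [258.1 286.4] right [629.4  42. ] [571.9 284.1] bar [319.1 322.9] [319.3 201.2]
0.15 far-left,near-left [242.9  37.7] [257.2 290.6] right [630.  42.] [572.3 284.1] bar [322.8 328.1] [323.4 203.2]
lid_handle [(0.81, array([315.9, 318.2]))]
lid_hinge []
tcp [ 467.7 -307.3   97.1] F [  5.4  -4.  -15.1] M [-0.9 -1.7  0.1]
((0.4076852599248717, -0.09326727755077968), 0.6317535433315298)
```

No slip: the handle mark (316,318) matches a lid angle of about 0.09. Continuing.

```bash
python3 -m pendant '[[[0.0002,-0.0013,0,0,0,0.11,0.005],[0.0002,-0.0013,0,0,0,0.11,0.005],[0,0,0,0,0,0,0.005],[0,0,0,0,0,0,0.005]]]'
python3 -m pendant '[[[0.0002,-0.0013,0,0,0,0.11,0.005],[0.0002,-0.0013,0,0,0,0.11,0.005],[0,0,0,0,0,0,0.005],[0,0,0,0,0,0,0.005]]]'
```

```text
t: 25.1
tcp_pos: [468.3, -307.2, 99.2]
tcp_rot: [[0.977, -0.122, -0.173], [0.172, -0.022, 0.985], [-0.124, -0.992, -0.0]]
wrist_force: [6.3, -5.1, -17.1]
opening: 0.115
t: 25.5
tcp_pos: [469.1, -307.0, 101.9]
tcp_rot: [[0.975, -0.141, -0.173], [0.171, -0.025, 0.985], [-0.143, -0.99, -0.001]]
wrist_force: [6.5, -5.4, -15.4]
opening: 0.115
```

```bash
python3 -m pendant '[[[0.0002,-0.0012,0,0,0,0.1,0.005],[0.0002,-0.0012,0,0,0,0.1,0.005],[0.0002,-0.0008,0,0,0,0.05,0.005],[0,0,0,0,0,0,0.005],[0,0,0,0,0,0,0.005],[0,0,0,0,0,0,0.005]]]'
python3 lid.py | tail -12
```

```text
t: 26.1
tcp_pos: [469.9, -306.9, 104.3]
tcp_rot: [[0.971, -0.162, -0.173], [0.171, -0.029, 0.985], [-0.165, -0.986, -0.0]]
wrist_force: [7.4, -5.2, -21.7]
opening: 0.11
235 bar then (np.int64(300), np.int64(331)) now (np.int64(300), np.int64(331))
255 bar then (np.int64(300), np.int64(331)) now (np.int64(301), np.int64(331))
270 bar then (np.int64(300), np.int64(330)) now (np.int64(301), np.int64(331))
0 far-left,near-left [258.1  56.8] [267.6 265.7] right [627.1  41.9] [569.9 284.5] bar [306.5 296.5] [305.4 191.1]
0.03 far-left,near-left [255.4  54.5] [265.6 268.7] right [627.7  41.9] [570.4 284.5] bar [307.7 300.5] [306.7 192.6]
0.06 far-left,near-left [252.9  52.1] [263.8 272. ] right [628.3  41.9] [570.9 284.5] bar [309.3 304.7] [308.5 194.2]
0.09 far-left,near-left [250.6  49.6] [262.1 275.4] right [629.   41.9] [571.4 284.5] bar [311.3 309.1] [310.6 195.9]
0.12 far-left,near-left [248.4  46.8] [260.6 279. ] right [629.6  41.9] [571.9 284.5] bar [313.6 313.7] [313.2 197.6]
0.15 far-left,near-left [246.4  44. ] [259.3 282.8] right [630.2  41.8] [572.4 284.6] bar [316.3 318.5] [316.2 199.5]
lid_handle [(0.95, array([311.2, 315.6]))]
lid_hinge [(0.85, array([562.3, 277.7])), (0.66, array([182.7, 114.4]))]
tcp [ 469.9 -306.9  104.3] F [  6.3  -5.8 -21.3] M [-1.  -2.3  0.3]
```

Force is higher than expected past the seal (21 N with −2.3 N m), which suggests a slight tilt or radial mismatch. I'll relieve it with a small back-turn about the bar.

```bash
python3 -m pendant '[[[0.0003,0,0,0,0,-0.2,0.005],[0.0003,0,0,0,0,-0.2,0.005],[0,0,0,0,0,0,0.005],[0,0,0,0,0,0,0.005],[0,0,0,0,0,0,0.005]]]'
python3 -m pendant '[[[0.001,0,0,0,0,0,0.005],[0.0005,0,0,0,0,0,0.005],[0,0,0,0,0,0,0.005],[0,0,0,0,0,0,0.005],[0,0,0,0,0,0,0.005]]]'
python3 lid.py
```

```text
t: 26.75
tcp_pos: [470.4, -306.8, 104.2]
tcp_rot: [[0.976, -0.128, -0.173], [0.172, -0.023, 0.985], [-0.13, -0.991, -0.0]]
wrist_force: [7.5, -6.0, -21.8]
opening: 0.112
t: 27.25
tcp_pos: [470.4, -306.8, 104.1]
tcp_rot: [[0.976, -0.131, -0.173], [0.171, -0.023, 0.985], [-0.133, -0.991, 0.0]]
wrist_force: [3.6, -5.4, -18.2]
opening: 0.112
60 edges then (np.int64(248), 6, np.int64(614), 5) now (np.int64(248), 7, np.int64(610), 7)
90 edges then (np.int64(247), 8, np.int64(608), 6) now (np.int64(240), 17, np.int64(603), 7)
120 edges then (np.int64(252), 7, np.int64(601), 6) now (np.int64(249), 21, np.int64(597), 7)
150 edges then (np.int64(236), 16, np.int64(594), 5) now (np.int64(251), 9, np.int64(590), 7)
215 bar then (np.int64(300), np.int64(331)) now (np.int64(300), np.int64(331))
235 bar then (np.int64(300), np.int64(331)) now (np.int64(300), np.int64(331))
255 bar then (np.int64(300), np.int64(331)) now (np.int64(301), np.int64(331))
270 bar then (np.int64(300), np.int64(330)) now (np.int64(301), np.int64(330))
0 far-left,near-left [253.9  56.4] [264.2 266.4] right [615.9  44.3] [562.2 281.1] bar [305.2 296.7] [303.9 191.2]
0.03 far-left,near-left [251.4  54.1] [262.4 269.5] right [616.5  44.3] [562.7 281.1] bar [306.7 300.7] [305.5 192.7]
0.06 far-left,near-left [249.1  51.7] [260.7 272.8] right [617.1  44.3] [563.2 281.1] bar [308.5 304.9] [307.5 194.2]
0.09 far-left,near-left [246.9  49.1] [259.3 276.2] right [617.7  44.3] [563.7 281.1] bar [310.8 309.3] [310.  195.9]
0.12 far-left,near-left [245.   46.4] [258.  279.9] right [618.3  44.3] [564.2 281.1] bar [313.4 313.8] [312.9 197.6]
0.15 far-left,near-left [243.2  43.4] [256.9 283.7] right [618.8  44.3] [564.6 281.1] bar [316.4 318.6] [316.2 199.5]
lid_handle [(0.96, array([314.6, 316.4])), (0.6, array([175.9, 115.5]))]
lid_hinge [(0.64, array([556.3, 276.3]))]
tcp [ 470.4 -306.8  104.1] F [  3.8  -5.2 -17.6] M [-1.1 -1.3  0.2]
```

```bash
python3 -m pendant '[[[0,-0.0006,0,0,0,0,0.005],[0,0,0,0,0,0,0.005],[0,0,0,0,0,0,0.005],[0,0,0,0,0,0,0.005]]]' 50
python3 - <<'E'
from h import *
np.set_printoptions(precision=1,suppress=True)
for n in("top","scene","wrist"):
    snap(n); c=cam(n); 
    for r in mark_of(n,"lid_handle")[:3]: print(n,round(r["conf"],2),np.array(r["point"]),"z103",ray(c,r["point"],103),"z123",ray(c,r["point"],123))
    yw=np.radians(10);X=np.array([np.cos(yw),np.sin(yw),0]);Z=np.array([0,0,1.]);H=np.array([465,-307.3,60])+130*X
    for th in(0,.1,.15,.2): print("  ",th,proj(c,H-130*(np.cos(th)*X-np.sin(th)*Z)+43*(np.sin(th)*X+np.cos(th)*Z)))
plan([0,0,0])
E
```

```text
t: 27.8
tcp_pos: [470.5, -306.8, 104.3]
tcp_rot: [[0.976, -0.131, -0.173], [0.171, -0.023, 0.985], [-0.133, -0.991, 0.0]]
wrist_force: [4.7, -7.1, -22.9]
opening: 0.112
top 0.69 [473.2 288.8] z103 [ 469.3 -317.6  103. ] z123 [ 469.5 -311.4  123. ]
   0 [468.3 290.8]
   0.1 [469.7 288.5]
   0.15 [470.4 287.1]
   0.2 [471.  285.6]
scene 0.92 [132.9 241.8] z103 [ 457.  -312.3  103. ] z123 [ 476.3 -307.9  123. ]
   0 [135.9 244.3]
   0.1 [134.6 241.6]
   0.15 [134.1 240.5]
   0.2 [133.5 239.5]
wrist 0.83 [310.4 315. ] z103 [ 469.1 -316.3  103. ] z123 [ 470.1 -304.3  123. ]
   0 [305.1 296.6]
   0.1 [311.5 310.6]
   0.15 [316.4 318.4]
   0.2 [322.5 326.8]
t 28.1 tcp [ 470.4 -306.8  104.3] yaw 9.9 j7 23 open 9.7 mm F [  4.3  -7.  -22.2]
 turn units [-0.  -0.  -1.5]  shift mm [-410.4  104.3  383.4]
```

Corrected for their offset in the first picture, the marks (top about 0.17, scene about 0.15, wrist about 0.13) agree with the hand's travel (0.15 rad, about 24 mm). I'll hold for over two seconds.

```bash
for i in 1 ; do python3 -m pendant '[[[0,0,0,0,0,0,0.005],[0,0,0,0,0,0,0.005],[0,0,0,0,0,0,0.005],[0,0,0,0,0,0,0.005],[0,0,0,0,0,0,0.005],[0,0,0,0,0,0,0.005],[0,0,0,0,0,0,0.005],[0,0,0,0,0,0,0.005]]]'
python3 -m pendant '[[[0,0,0,0,0,0,0.005],[0,0,0,0,0,0,0.005],[0,0,0,0,0,0,0.005],[0,0,0,0,0,0,0.005],[0,0,0,0,0,0,0.005],[0,0,0,0,0,0,0.005],[0,0,0,0,0,0,0.005],[0,0,0,0,0,0,0.005]]]'
python3 -m pendant '[[[0,0,0,0,0,0,0.005],[0,0,0,0,0,0,0.005],[0,0,0,0,0,0,0.005],[0,0,0,0,0,0,0.005],[0,0,0,0,0,0,0.005],[0,0,0,0,0,0,0.005],[0,0,0,0,0,0,0.005],[0,0,0,0,0,0,0.005]]]'; done
python3 - <<'E'
from h import *
np.set_printoptions(precision=1,suppress=True)
# bystander/eyepiece check vs first pictures (outside robot area)
for n,f in(("top","a.png"),("scene","b.png")):
    a=cv2.imread("pics/"+f).astype(int); b=cv2.cvtColor(snap(n),cv2.COLOR_RGB2BGR).astype(int)
    c=cam(n)
    for k,P in dict(bottle=(546,26,0),objective=(755,192,0),p1=(737,-40,30),p2=(616,63,30),p3=(583,-78,30),blue=(691,-82,30),screw=(350,260,5),slimhome=(632,275,74),widehome=(524.5,256,74),slimstart=(658,-13,62),widestart=(457,-9,62)).items():
        u,v=proj(c,P).astype(int); print(n,k,"mean abs diff",np.abs(a-b)[v-9:v+9,u-9:u+9].mean().round(1))
E
```

```text
t: 28.9
tcp_pos: [470.4, -306.8, 104.3]
tcp_rot: [[0.976, -0.131, -0.173], [0.171, -0.023, 0.985], [-0.133, -0.991, 0.0]]
wrist_force: [4.0, -6.2, -21.3]
opening: 0.111
t: 29.7
tcp_pos: [470.4, -306.8, 104.3]
tcp_rot: [[0.976, -0.131, -0.173], [0.171, -0.023, 0.985], [-0.133, -0.991, 0.0]]
wrist_force: [4.8, -5.1, -22.4]
opening: 0.115
t: 30.5
tcp_pos: [470.5, -306.8, 104.3]
tcp_rot: [[0.976, -0.131, -0.173], [0.171, -0.023, 0.985], [-0.133, -0.991, 0.0]]
wrist_force: [4.3, -5.7, -22.3]
opening: 0.111
top bottle mean abs diff 7.1
top objective mean abs diff 8.4
top p1 mean abs diff 6.0
top p2 mean abs diff 6.9
top p3 mean abs diff 7.0
top blue mean abs diff 6.6
top screw mean abs diff 8.7
top slimhome mean abs diff 47.3
top widehome mean abs diff 59.1
top slimstart mean abs diff 67.6
top widestart mean abs diff 78.2
scene bottle mean abs diff 6.1
scene objective mean abs diff 5.9
scene p1 mean abs diff 5.5
scene p2 mean abs diff 5.4
scene p3 mean abs diff 5.3
scene blue mean abs diff 6.1
scene screw mean abs diff 8.0
scene slimhome mean abs diff 66.8
scene widehome mean abs diff 66.1
scene slimstart mean abs diff 75.5
scene widestart mean abs diff 85.2
```

Everything is steady, the bystanders are unchanged, and both eyepieces are in the rack. Handing in.

```bash
python3 -c "
from cell import arm
print(arm.job_done())"
```

```text
the job is handed in; nothing more can be done
None
```

I put both eyepieces in the rack, pulled the lid free, and handed the job in at about 30.6 s with the arm still holding the lid. There is no verdict back yet.

- **Eyepieces:** The slim one is in the 28 mm end bore and the wide one in the 35 mm end bore. Each was pushed down until it touched (6–7 N) at the height expected for fully home, then released. The wrist pictures show both seated with the middle bore empty.
- **Lid:** I lifted it along its hinge arc with a peak force of about 25 N and no jump. The hand's travel gives an angle of about 0.15 rad, so the front edge is about 24 mm up. It stayed within 0.1 mm for the last 2.4 s.
- **Other items:** The picture areas I compared (oil bottle, objective, screwdriver, blue and purple look-alikes) were unchanged. I did not check the petri dish, slide box or lens brush that way.

Two checks did not fully agree:
- **Lid angle from the cameras:** The camera estimates spread from about 0.13 to 0.17 rad, around the value from the hand's travel.
- **Pull while holding:** It stayed near 22 N, well above the 2 N lid weight. I put this down to the bar binding in tight fingers. Turning the tool back slightly and easing the grip to 50 N did not clear it, but it was steady and well below the limits.

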